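# Index a four-arm hub under the dial indicator and lock the rotary table

## Robot

A 6-joint arm with a two-finger parallel gripper is mounted at the origin on the work surface. World frame = base frame: x ahead of the robot, y to its left, z up, the work surface at z = 0. Lengths are in m, angles in rad, forces in N, time in s.
With the tool pointing down it reaches from about 0.3 to 0.85 m from the base axis. Payload 5.4 kg.
Tool frame: the origin (TCP) lies at the very end of the fingers, on their centre line; the grasp point (between the pads) lies 19 mm behind it; z points along the fingers, y is the direction in which the jaws open and shut (so a half turn about z gives the same grasp; the last joint's range is limited). The gripper opens to 85 mm and grips with 20 to 120 N. Pads are 22 mm wide; open, the fingers measure 114 mm over their backs; the gripper's body (76 mm by 85 mm) begins 54 mm behind the grasp point. The pads swing forward as they close: fully open they stand 13 mm farther back than shut.
Start: joints at [0.927, 0.158, 1.597, -0, 1.386, -0.21], TCP at [0.242, 0.522, 0.231] pointing down, gripper open.
Joint ranges: [-2.91, 2.91], [-0.94, 2.29], [0.18, 2.7], [-1.29, 4.43], [0.17, 2.64], [-3, 3]. Speed limits (rad/s): [2.57, 2.57, 3.14, 3.14, 3.14, 3.14].

## Interface

Orientations are given as a unit quaternion [x, y, z, w].
In Python, from station import get_obs, camera, get_calibration, close_job gives the robot as it stands.
- The arm moves only by the shell command python3 -m creep 'ROWS' [FORCE]. ROWS is JSON, a list of rows, each an object of numbers: "x", "y", "z": the shift along the tool's x, y, z in mm; "twist": the turn about the tool's z in rad; "claw": the opening, from 0 (shut) to 1 (fully open). In form: [{"x": .., "y": .., "z": .., "twist": .., "claw": ..}, ...]. A call has 1 to 12 rows; each row shifts and turns the commanded pose from where the row before left it, along the tool's axes as they then stand; what a row does not reach is not made up. A row lasts 1/10 s, in which the tool goes at most 50 mm and 8.59 degrees, less where a joint would pass 70% of its speed; a pose out of reach is approached as far as the arm can. A call with a gripper value outside its range is refused whole. The fingers move at their own pace and stop on an object; FORCE is the grip in N (left out, the last holds). Time passes only in rows, so rows that do not move let the fingers close. It gives the time, the measured TCP pose, the force and the opening at its end, in the units of the state.
- get_obs(): the state, without advancing time (a new reading comes with each control period).
- camera(name): name is "side" or "top"; returns the picture (420x560x3 uint8, red, green, blue); there is no depth.
- get_calibration(name): a dict with "K" (3x3 intrinsics, pixels), "distortion" ([k1, k2, p1, p2, k3] as OpenCV has them; the pictures are not rectified), "extrinsics" (4x4, takes a point from camera to world coordinates). Camera axes: x right, y down, z forward; pixel columns grow to the right and rows downward; lengths in m; the calibration is good to about 2 mm. A picture is of the moment at which its call begins. get_calibration takes no time and is no camera call.
- close_job(): hands the job in, once; it reports no verdict.
The state is a dict: "clock": time; "q": joint angles; "joint_vel": joint speeds; "tau": joint torques, N m; "tool_pos": TCP position; "tcp_rot": TCP orientation; "ft_force": force on the tool from outside, world axes, zero at the start; "moment": the same for the moment, N m; "width": finger opening in m.
Only numpy, scipy, OpenCV 4.12 (cv2) and the standard library are available. Lean on these libraries where they do the work, as an engineer would, in place of code of your own. Each camera call takes 0.05 s, during which the arm holds its last target.

## Task

The next pad of the four-arm casting is to be measured: with a fingertip push gently on the arms of the casting and turn it on its rotary table until the pad with the red spot stands under the tip of the dial indicator, the tip over the spot. Then, leaving it there, push the table's lock lever, just as gently, clockwise (seen from above) right round to its stop. Do not grip or lift anything, do not bump the indicator or its stand, and leave the loose gauges on the surface plate where they are.

Things in the scene. Friction and masses are not known exactly. Their poses are not given: they have to be found in the camera images.
- rotary_base: Rotary table base, grey iron, 172 mm diameter at the foot; origin on the rotary axis at the surface (z = 0). Its steel disc is 140 mm in diameter (124 mm at the face, which is 70 mm over the surface). A lug for the lock lever sticks out at about -102 degrees in its frame, to 140 mm from the axis, 44 mm high. Place and turn differ from run to run.
- hub: Four-arm casting bolted on the disc; origin on the rotary axis at z = 0, its x axis points along the arm with the red spot. Four equal straight arms 90 degrees apart, 24 mm wide, undersides 88 mm and tops 104 mm over the surface, with a thin rib on top to 110 mm. Arm sides are free to push 30 to 80 mm from the axis. The middle is 52 mm in diameter, its bolt head 122 mm high.
- axis (a point): Point on the vertical rotary axis, 112 mm over the surface. Casting and disc turn about it together, without end and both ways, against a light drag (about 0.16 N m, which is 2 N at 75 mm out), and stop where they are left.
- red_spot (a point): Centre of the red spot (16 mm diameter) on one pad's face, 100 mm from the axis, 108 mm over the surface; turns with the casting. Each arm ends in such a round pad: 32 mm diameter, centre 100 mm from the axis, underside 88 mm and face 108 mm over the surface. Only one pad has a spot.
- tip (a point): Lowest point of the dial indicator's contact tip (5 mm ball), 112 mm over the surface, 4 mm over the pads' faces, 100 mm from the rotary axis, so that pads pass freely under it. Fixed within a run; where it stands round the table differs from run to run.
- indicator_stand: Dial indicator on its stand, fixed. Origin on the rotary axis at z = 0; its x axis points from there out to the stand. Over the tip an upright round body, 56 mm diameter, 20 mm thick, from 147 to 203 mm over the surface, with a cap to 219 mm. A level rod leads to a post 205 mm from the axis, 247 mm high, on a magnetic block 58 x 50 x 54 mm. Not to be touched.
- lock_lever (a joint): Turn of the lock lever about its upright pivot, rad: 0 = released stop, grows as it turns clockwise seen from above, 1.22 = locked stop. Starts between 0 and 0.3. About 2.5 N near its end moves it, about 4 N once the clamp bites (from about 0.6 on); it stays where it is left. Past about 0.9 the clamp holds the disc fast.
- lever_pivot (a point): Point on the upright pivot axis of the lock lever, 68 mm over the surface, 95 mm from the rotary axis.
- lever_end (a point): Point on the lock lever's centre line inside its black knob (17 mm diameter, from 68 to 103 mm out from the pivot): 85 mm out, 74 mm over the surface. The lever is a 10 mm round bar, its centre line 68 mm over the surface at the pivot. Halfway through its swing it points straight away from the rotary axis.
- stepped_plug: Loose turned aluminium plug with four steps, 52 mm diameter at the foot, 58 mm high; origin under its centre. To be left alone.
- v_block: Loose dark steel V-block, 60 x 48 mm, 42 mm high, origin under its centre. To be left alone.
- ring_gauge: Loose steel ring gauge, 62 mm outside and 32 mm inside diameter, 22 mm high, origin under its centre. To be left alone.

How it is judged:
On the way, in this order (a step that is already met when the one before it is completed fails the run):
1. the red spot has come to rest under the indicator's tip with the table still unlocked (horizontal distance between red_spot and tip below 0.008 m and linear speed of hub below 0.02 m/s and angular speed of hub below 0.1 rad/s and value of joint lock_lever below 0.6 rad), for 0.2 s.
2. the lock lever is at its locked stop (value of joint lock_lever above 1.08 rad), for 0.2 s.
At the end, for the whole second after the job is handed in: The red spot is under the indicator's tip (tip within 8 mm of the spot's centre, seen from above) and the lock lever rests at its locked stop (within 0.14 rad, 8 degrees) (horizontal distance between red_spot and tip below 0.008 m and value of joint lock_lever above 1.08 rad and velocity of joint lock_lever below 0.05 rad/s); the robot touches nothing.
It fails at once if the robot bumps the indicator or its stand (contact force between indicator_stand and the fingers above 1 N or contact force between indicator_stand and the arm above 1 N).
It fails at once if the casting is gripped or pushed harder than 25 N (contact force between hub and the fingers above 25 N).
It fails at once if the lock lever or another part of the rotary table is gripped or pushed harder than 30 N (contact force between rotary_base and the fingers above 30 N).
It fails at once if a loose gauge is moved or lifted by more than 10 mm (distance of any of stepped_plug, v_block, ring_gauge from where it was at the start of the episode above 0.01 m).
It also fails if it takes over 64 s, if anything falls off the work surface, if the arm or the gripper's body presses on something with over 40 N, if the wrist force passes 120 N, or if a joint passes its speed limit or range.

## Working session

There is one attempt and no reset: what is moved stays moved. The work goes in short steps, Python scripts to look and compute and a shell command to move; the robot and the scene stay as the last step left them, time stands still between calls to the robot, and variables do not carry over. Pictures are saved under pics/ and viewed, and the job is handed in when it is done.

```bash
mkdir -p pics; ls; python3 - <<'E'
from station import *
import cv2
for n in("side","top"):
    im=camera(n); cv2.imwrite(f"pics/{n}0.png",im[:,:,::-1])
    c=get_calibration(n); print(n,c)
print(get_obs())
E
```

```text
pics
side {'K': array([[417.61089835,   0.        , 273.73869842],
       [  0.        , 417.61089835, 209.59800641],
       [  0.        ,   0.        ,   1.        ]]), 'distortion': array([-0.05013047,  0.        ,  0.        ,  0.        ,  0.        ]), 'extrinsics': array([[ 0.9982714 , -0.04015123,  0.04291947,  0.56142984],
       [-0.0586631 , -0.72524233,  0.68598994, -0.48218796],
       [ 0.00358367, -0.68732193, -0.72634408,  0.63161296],
       [ 0.        ,  0.        ,  0.        ,  1.        ]])}
top {'K': array([[543.06097874,   0.        , 287.07530287],
       [  0.        , 543.06097874, 209.99545462],
       [  0.        ,   0.        ,   1.        ]]), 'distortion': array([-0.16678668,  0.        ,  0.        ,  0.        ,  0.        ]), 'extrinsics': array([[ 0.02121896, -0.98071159,  0.19430525,  0.38877316],
       [-0.9995851 , -0.02459677, -0.01498767,  0.02801372],
       [ 0.01947787, -0.19390661, -0.98082661,  1.09369875],
       [ 0.        ,  0.        ,  0.        ,  1.        ]])}
{'clock': 0.1, 'q': array([ 9.26879672e-01,  1.59015820e-01,  1.59812047e+00, -3.82821506e-05,
        1.38622159e+00, -2.10106314e-01]), 'joint_vel': array([ 0.00021098, -0.0032214 , -0.00466557,  0.00072735, -0.00100177,
       -0.00018208]), 'tau': array([-6.50801303e-04, -3.96991754e+01, -3.32336426e+01, -3.37266911e-04,
        4.30429980e-03, -3.16089661e-06]), 'tool_pos': array([0.24138184, 0.52126753, 0.23039154]), 'tcp_rot': array([ 2.15204816e-01,  9.76568537e-01, -8.11151841e-04, -3.48412535e-04]), 'ft_force': array([-0.44727613,  0.12938347,  0.32416419]), 'moment': array([-0.07569622,  0.02794125, -0.00679032]), 'width': 0.0851747634097298}
```

View pics/side0.png

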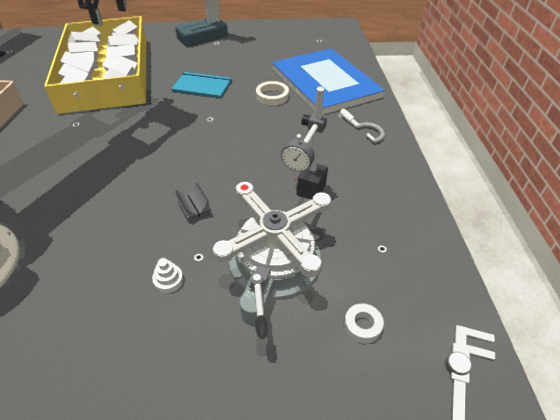

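View pics/top0.png

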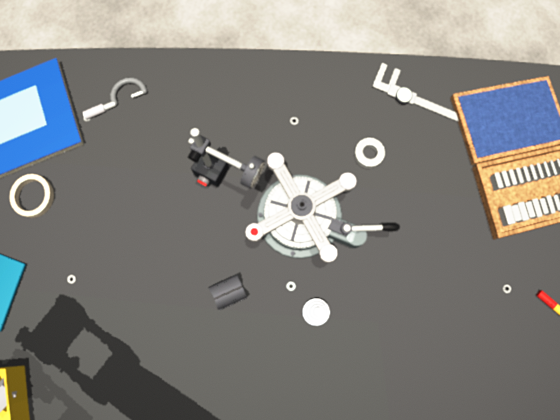

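Side view: spot pad at about (244,188), indicator at (298,157), hub bolt (275,220), lever knob (262,322). Top view: spot at (254,232), hub (302,205), indicator (253,172), knob (390,227). I'll enlarge both before measuring.

```bash
python3 - <<'E'
import cv2
a=cv2.imread("pics/side0.png")[75:345,170:400]; cv2.imwrite("pics/s0z.png",cv2.resize(a,None,fx=2.2,fy=2.2,interpolation=cv2.INTER_CUBIC))
a=cv2.imread("pics/top0.png")[120:270,180:420]; cv2.imwrite("pics/t0z.png",cv2.resize(a,None,fx=3.2,fy=3.2,interpolation=cv2.INTER_CUBIC))
E
```

```text
(no output)
```

View pics/s0z.png

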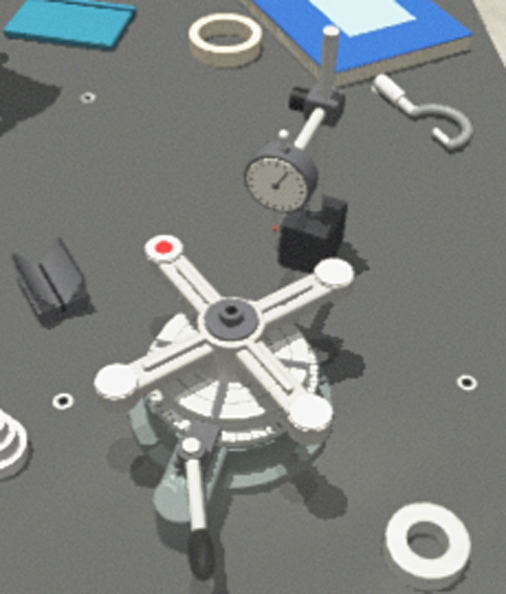

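View pics/t0z.png

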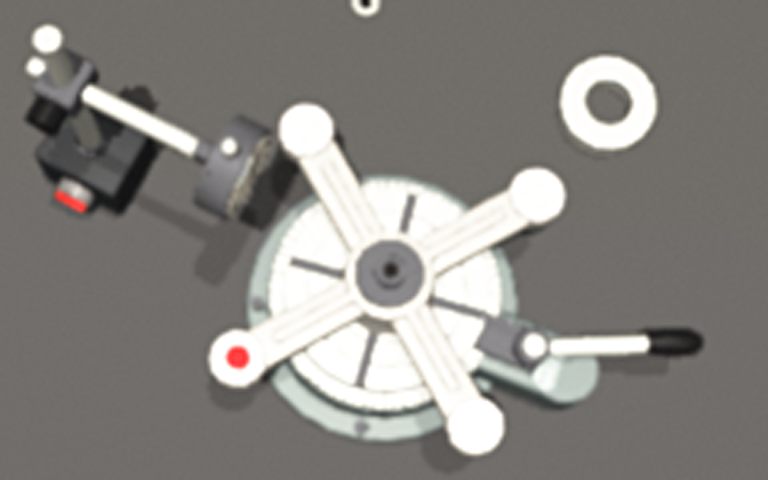

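```bash
cat > h.py <<'E'
import numpy as np, cv2
from station import *
C={n:get_calibration(n) for n in("side","top")}
def proj(n,P):
    c=C[n]; E=np.linalg.inv(c["extrinsics"])
    return cv2.projectPoints(np.atleast_2d(np.array(P,float)),cv2.Rodrigues(E[:3,:3])[0],E[:3,3],c["K"],np.array(c["distortion"]))[0][:,0]
def back(n,uv,z):
    c=C[n]; p=cv2.undistortPoints(np.array([[uv]],float),c["K"],np.array(c["distortion"]))[0,0]
    E=c["extrinsics"]; d=E[:3,:3]@[p[0],p[1],1]; o=E[:3,3]; return o+d*(z-o[2])/d[2]
E
python3 - <<'E'
from h import *
T=lambda u,v:(u/3.2+180-.35,v/3.2+120-.35)
S=lambda u,v:(u/2.2+170-.3,v/2.2+75-.3)
pts={"spot":(.108,(237,357),(164,247)),"padA":(.108,(306,129),(334,272)),"padB":(.108,(537,195),(311,411)),"padC":(.108,(475,425),(116,380)),
"bolt":(.122,(391,270),(231,313)),"cap":(.219,(228,146),(284,133)),"post":(.247,(47,39),(331,33)),"pivot":(.078,(534,346),(191,446)),"knob":(.075,(677,342),(202,553)),
"plug":(.058,None,None)}
r={}
for k,(z,t,s) in pts.items():
    if t is None: continue
    a=back("top",T(*t),z);b=back("side",S(*s),z); r[k]=(a+b)/2
    print(k,a.round(4)[:2],b.round(4)[:2])
c=(r["spot"]+r["padA"]+r["padB"]+r["padC"])/4; print("centre",c,"bolt",r["bolt"])
for k in r:
    d=(r[k]-c)[:2]; print(k,np.hypot(*d).round(4),np.degrees(np.arctan2(d[1],d[0])).round(1))
d=(r["knob"]-r["pivot"])[:2];print(np.hypot(*d),np.degrees(np.arctan2(d[1],d[0])))
for n,f in(("top",[(316,312),(228,292),(370,152)]),("side",[(167,280),(193,203),(364,323)])):
  for uv in f: print(n,back(n,uv,0.03)[:2])
E
```

```text
spot [0.5428 0.0733] [0.5421 0.0719]
padA [0.6797 0.0373] [0.6786 0.0351]
padB [ 0.6432 -0.0993] [ 0.6435 -0.1012]
padC [ 0.5068 -0.0637] [ 0.506  -0.0659]
bolt [ 0.5931 -0.0136] [ 0.5921 -0.0177]
cap [0.6367 0.0767] [0.6367 0.0731]
post [0.6837 0.1704] [0.6824 0.1656]
pivot [ 0.5583 -0.1014] [ 0.5582 -0.1055]
knob [ 0.5632 -0.1882] [ 0.5629 -0.1886]
centre [ 0.59284623 -0.01407032  0.108     ] bolt [ 0.59261196 -0.01566373  0.122     ]
spot 0.1003 120.2
padA 0.0999 30.2
padB 0.0999 -59.6
padC 0.1002 -149.6
bolt 0.0016 -98.4
cap 0.0992 63.8
post 0.2032 63.6
pivot 0.0958 -111.1
knob 0.1769 -99.7
0.08514455246649938 -86.79702610141233
top [ 0.39927903 -0.04861374]
top [0.43397367 0.12325862]
top [ 0.72545995 -0.15636025]
side [ 0.40437507 -0.06988109]
side [0.4355797  0.11327147]
side [ 0.72546885 -0.1692584 ]
```

Consistent: arm lengths 100 mm, tip radius 99 mm, lever length 85 mm. The axis is at (0.593, -0.0145), spot at 120°, tip at 63.7°. That needs a clockwise turn of about 56.5°. The lever is at -87° (about 0.19 rad). First I'll square the tool to the world and shut the fingers.

```bash
python3 -m creep '[{"x":0,"y":0,"z":0,"twist":-0.146,"claw":0},{"x":0,"y":0,"z":0,"twist":-0.146,"claw":0},{"x":0,"y":0,"z":0,"twist":-0.146,"claw":0}]' 20
```

```text
clock: 0.4
tool_pos: [0.2415, 0.5214, 0.2307]
tcp_rot: [-0.005, 1.0, -0.0, -0.0]
ft_force: [0.4, 0.6, 0.4]
width: 0.0438
```

```bash
python3 -m creep '[{"x":-9,"y":-31,"z":0,"twist":0,"claw":0},{"x":-9,"y":-31,"z":0,"twist":0,"claw":0},{"x":-9,"y":-31,"z":0,"twist":0,"claw":0},{"x":-9,"y":-31,"z":0,"twist":0,"claw":0},{"x":-9,"y":-31,"z":0,"twist":0,"claw":0},{"x":-9,"y":-31,"z":0,"twist":0,"claw":0},{"x":-9,"y":-31,"z":0,"twist":0,"claw":0},{"x":-9,"y":-31,"z":0,"twist":0,"claw":0},{"x":-9,"y":-31,"z":0,"twist":0,"claw":0},{"x":-9,"y":-31,"z":0,"twist":0,"claw":0}]'
python3 -m creep '[{"x":-9,"y":-31,"z":0,"twist":0,"claw":0},{"x":-9,"y":-31,"z":0,"twist":0,"claw":0},{"x":-9,"y":-31,"z":0,"twist":0,"claw":0},{"x":-9,"y":-31,"z":0,"twist":0,"claw":0},{"x":-9,"y":-31,"z":0,"twist":0,"claw":0},{"x":-9,"y":-31,"z":0,"twist":0,"claw":0},{"x":-9,"y":-31,"z":0,"twist":0,"claw":0},{"x":-9,"y":-31,"z":0,"twist":0,"claw":0},{"x":-9,"y":-31,"z":0,"twist":0,"claw":0},{"x":-9,"y":-31,"z":0,"twist":0,"claw":0}]'
```

```text
clock: 1.4
tool_pos: [0.3329, 0.2108, 0.231]
tcp_rot: [-0.002, 1.0, -0.0, -0.0]
ft_force: [0.4, 0.1, 0.6]
width: -0.0
clock: 2.4
tool_pos: [0.4242, -0.0988, 0.2309]
tcp_rot: [-0.002, 1.0, 0.0, -0.0]
ft_force: [1.6, 0.1, 0.3]
width: 0.0
```

```bash
python3 -m creep '[{"x":-24,"y":0,"z":0},{"x":-24,"y":0,"z":0},{"x":-24,"y":0,"z":0},{"x":-24,"y":0,"z":0},{"x":-24,"y":0,"z":0},{"x":-24,"y":0,"z":0},{"x":-24,"y":9,"z":0},{"x":-24,"y":9,"z":0},{"x":-24,"y":9,"z":0},{"x":-24,"y":9,"z":0},{"x":0,"y":8,"z":10},{"x":0,"y":0,"z":20}]'
python3 - <<'E'
from h import *
for n in("side","top"):cv2.imwrite(f"pics/{n}1.png",camera(n)[:,:,::-1])
a=cv2.imread("pics/side1.png")[50:345,170:400];b=cv2.imread("pics/top1.png")[100:290,180:420]
cv2.imwrite("pics/z1.png",np.hstack([cv2.resize(a,(390,500)),cv2.resize(b,(400,317),interpolation=3) if 0 else np.vstack([cv2.resize(b,(400,317)),np.zeros((183,400,3),np.uint8)])]))
E
```

```text
$[0]: bad value
```

View pics/z1.png

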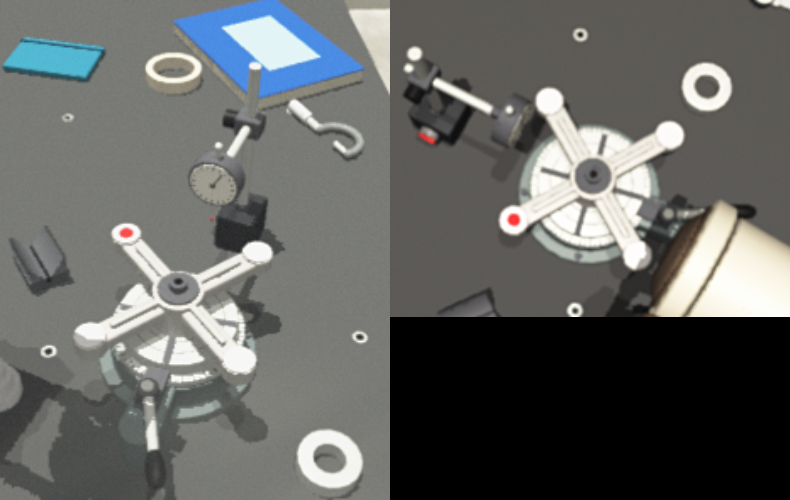

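The call was refused (every row needs all five keys), so nothing moved. Resending with them.

```bash
python3 -m creep '[{"x":-24,"y":0,"z":0,"twist":0,"claw":0},{"x":-24,"y":0,"z":0,"twist":0,"claw":0},{"x":-24,"y":0,"z":0,"twist":0,"claw":0},{"x":-24,"y":0,"z":0,"twist":0,"claw":0},{"x":-24,"y":0,"z":0,"twist":0,"claw":0},{"x":-24,"y":0,"z":0,"twist":0,"claw":0},{"x":-24,"y":9,"z":0,"twist":0,"claw":0},{"x":-24,"y":9,"z":0,"twist":0,"claw":0},{"x":-24,"y":9,"z":0,"twist":0,"claw":0},{"x":-21,"y":9,"z":0,"twist":0,"claw":0},{"x":0,"y":8,"z":10,"twist":0,"claw":0},{"x":0,"y":0,"z":20,"twist":0,"claw":0}]'
python3 - <<'E'
from h import *
for n in("side","top"):cv2.imwrite(f"pics/{n}2.png",camera(n)[:,:,::-1])
a=cv2.imread("pics/side2.png")[50:345,170:400];b=cv2.imread("pics/top2.png")[100:290,180:420]
cv2.imwrite("pics/z2.png",np.hstack([cv2.resize(a,(390,500)),np.vstack([cv2.resize(b,(400,317)),np.zeros((183,400,3),np.uint8)])]))
E
```

```text
clock: 3.7
tool_pos: [0.6615, -0.0507, 0.2019]
tcp_rot: [-0.003, 1.0, -0.0, 0.001]
ft_force: [0.4, -0.2, 0.7]
width: 0.0
```

View pics/z2.png

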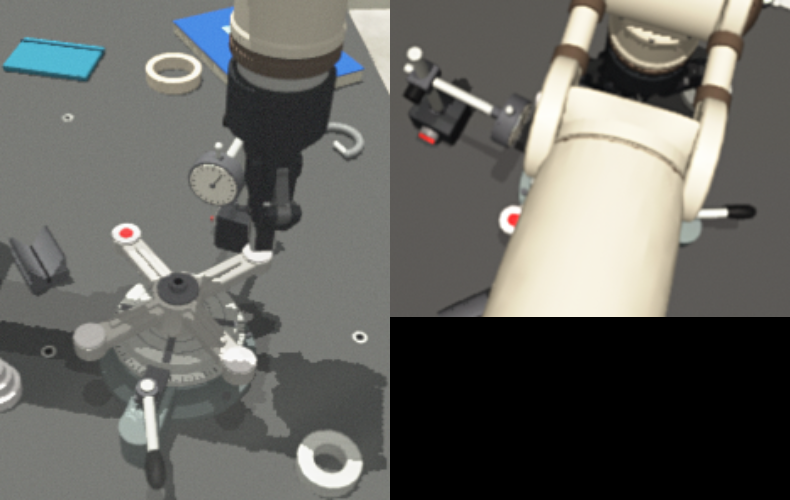

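```bash
python3 -m creep '[{"x":0,"y":-1,"z":20,"twist":0,"claw":0},{"x":0,"y":-1,"z":20,"twist":0,"claw":0},{"x":0,"y":-1,"z":20,"twist":0,"claw":0},{"x":0,"y":-1,"z":15,"twist":0,"claw":0},{"x":0,"y":0,"z":15,"twist":0,"claw":0},{"x":0,"y":0,"z":10,"twist":0,"claw":0},{"x":0,"y":0,"z":8,"twist":0,"claw":0},{"x":0,"y":0,"z":0,"twist":0,"claw":0}]'
python3 - <<'E'
from h import *
for n in("side",):cv2.imwrite(f"pics/{n}3.png",camera(n)[:,:,::-1])
a=cv2.imread("pics/side3.png")[50:345,170:400]
cv2.imwrite("pics/z3.png",cv2.resize(a,(460,590)))
E
```

```text
clock: 4.6
tool_pos: [0.6605, -0.0563, 0.0921]
tcp_rot: [-0.002, 1.0, 0.0, -0.001]
ft_force: [-0.4, 1.3, 0.4]
width: -0.0002
```

View pics/z3.png

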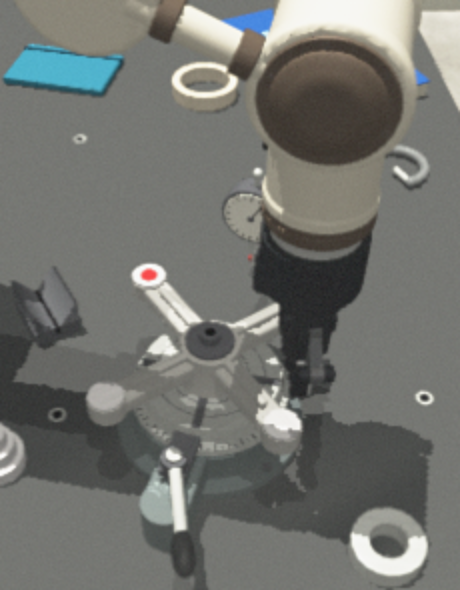

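```bash
python3 -m creep '[{"x":3,"y":0,"z":0,"twist":0,"claw":0},{"x":2,"y":0,"z":0,"twist":0,"claw":0},{"x":2,"y":0,"z":0,"twist":0,"claw":0},{"x":2,"y":0,"z":0,"twist":0,"claw":0},{"x":2,"y":0,"z":0,"twist":0,"claw":0},{"x":2,"y":-1,"z":0,"twist":0,"claw":0},{"x":2,"y":-2,"z":0,"twist":0,"claw":0},{"x":2,"y":-2,"z":0,"twist":0,"claw":0},{"x":2,"y":-2,"z":0,"twist":0,"claw":0},{"x":2,"y":-2,"z":0,"twist":0,"claw":0}]'
python3 - <<'E'
from h import *
for n in("side",):cv2.imwrite(f"pics/{n}4.png",camera(n)[:,:,::-1])
a=cv2.imread("pics/side4.png")[50:345,170:400]
cv2.imwrite("pics/z4.png",cv2.resize(a,(460,590)))
E
```

```text
clock: 5.65
tool_pos: [0.6401, -0.0655, 0.0933]
tcp_rot: [-0.002, 1.0, 0.0, 0.0]
ft_force: [1.0, 2.7, -0.3]
width: 0.0002
```

View pics/z4.png

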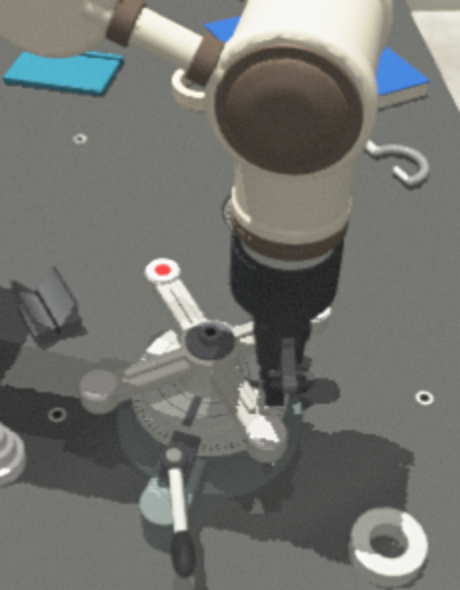

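It is turning smoothly with the spot now at side-zoom (162,270). I'll continue along the arc and add a red-spot detector.

```bash
cat >> h.py <<'E'
c0=np.array([.5928,-.0145])
def spot(n,tag=None):
    im=camera(n).astype(int)
    if tag: cv2.imwrite(f"pics/{n}{tag}.png",im[:,:,::-1].astype(np.uint8))
    m=((im[:,:,0]>90)&(im[:,:,1]<.5*im[:,:,0])&(im[:,:,2]<.5*im[:,:,0])).astype(np.uint8)
    k,l,s,ce=cv2.connectedComponentsWithStats(m)
    for i in range(1,k):
        if s[i,4]<5: continue
        p=back(n,ce[i],.108)[:2]-c0; r=np.hypot(*p)
        if .085<r<.115: print(n,"spot",ce[i].round(1),s[i,4],"r",r.round(4),"deg",np.degrees(np.arctan2(p[1],p[0])).round(2))
E
python3 -m creep '[{"x":3,"y":-2,"z":0,"twist":0,"claw":0},{"x":3,"y":-2,"z":0,"twist":0,"claw":0},{"x":3,"y":-2,"z":0,"twist":0,"claw":0},{"x":3,"y":-2,"z":0,"twist":0,"claw":0},{"x":3,"y":-2,"z":0,"twist":0,"claw":0},{"x":3,"y":-2,"z":0,"twist":0,"claw":0},{"x":3,"y":-1,"z":0,"twist":0,"claw":0},{"x":3,"y":-1,"z":0,"twist":0,"claw":0},{"x":0,"y":0,"z":0,"twist":0,"claw":0}]'
python3 - <<'E'
from h import *
spot("side",5);spot("top",5);print(get_obs()["tool_pos"],get_obs()["ft_force"])
a=cv2.imread("pics/side5.png")[50:345,170:400]
b=cv2.imread("pics/top5.png")[100:290,180:420]
cv2.imwrite("pics/z5.png",np.hstack([cv2.resize(a,(390,500)),np.vstack([cv2.resize(b,(400,317)),np.zeros((183,400,3),np.uint8)])]))
E
```

```text
clock: 6.6
tool_pos: [0.6156, -0.0802, 0.0933]
tcp_rot: [-0.002, 1.0, -0.0, -0.001]
ft_force: [1.0, 0.3, -0.4]
width: 0.0002
top spot [247.4 204.1] 33 r 0.1012 deg 89.65
[ 0.61576663 -0.08010741  0.09321525] [-0.4683417   0.73894089 -0.2042304 ]
```

View pics/z5.png

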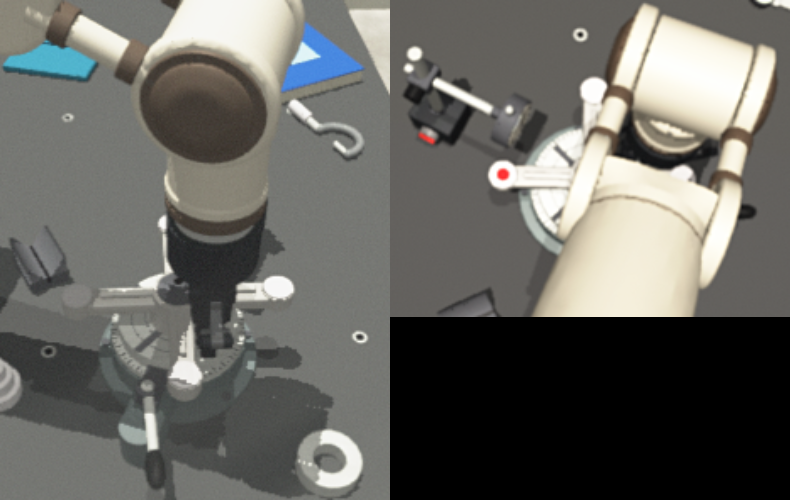

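```bash
python3 -m creep '[{"x":3,"y":-1,"z":0,"twist":0,"claw":0},{"x":3,"y":-1,"z":0,"twist":0,"claw":0},{"x":3,"y":-1,"z":0,"twist":0,"claw":0},{"x":3,"y":-1,"z":0,"twist":0,"claw":0},{"x":3,"y":0,"z":0,"twist":0,"claw":0},{"x":3,"y":0,"z":0,"twist":0,"claw":0},{"x":2,"y":0,"z":0,"twist":0,"claw":0},{"x":0,"y":0,"z":0,"twist":0,"claw":0}]'
python3 - <<'E'
from h import *
spot("top",6);print(get_obs()["tool_pos"],get_obs()["ft_force"])
a=cv2.imread("pics/top6.png")[120:270,180:420]
cv2.imwrite("pics/z6.png",cv2.resize(a,None,fx=3.2,fy=3.2,interpolation=2))
E
```

```text
clock: 7.5
tool_pos: [0.5958, -0.084, 0.0933]
tcp_rot: [-0.002, 1.0, -0.0, -0.0]
ft_force: [1.7, 0.2, 0.5]
width: 0.0004
top spot [250.4 188.9] 29 r 0.101 deg 72.92
[ 0.59577871 -0.08403434  0.09323597] [-0.37940889 -0.65632012  1.1669252 ]
```

View pics/z6.png

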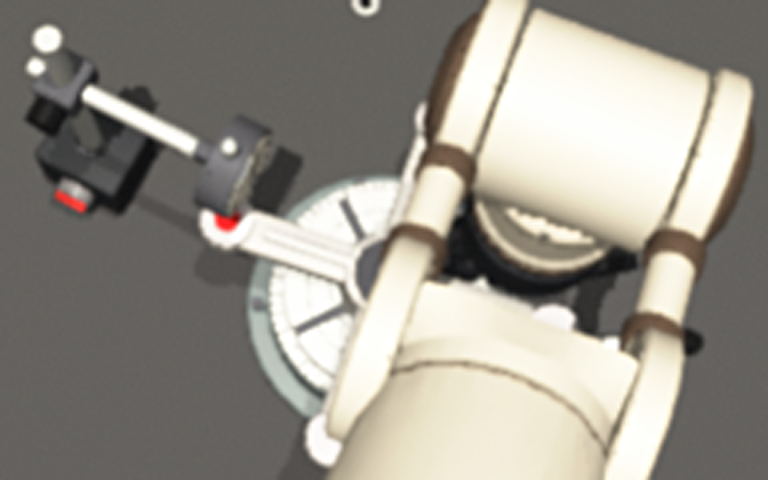

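```bash
python3 -m creep '[{"x":2,"y":0,"z":0,"twist":0,"claw":0},{"x":2,"y":0,"z":0,"twist":0,"claw":0},{"x":2,"y":0,"z":0,"twist":0,"claw":0},{"x":2,"y":0,"z":0,"twist":0,"claw":0},{"x":2,"y":0.5,"z":0,"twist":0,"claw":0},{"x":0,"y":0,"z":0,"twist":0,"claw":0},{"x":0,"y":0,"z":0,"twist":0,"claw":0},{"x":0,"y":0,"z":0,"twist":0,"claw":0}]'
python3 - <<'E'
from h import *
spot("top",7);spot("side",7);print(get_obs()["tool_pos"],get_obs()["ft_force"])
a=cv2.imread("pics/side7.png")[50:345,170:400]
b=cv2.imread("pics/top7.png")[100:290,180:420]
cv2.imwrite("pics/z7.png",np.hstack([cv2.resize(a,(390,500)),np.vstack([cv2.resize(b,(400,317)),np.zeros((183,400,3),np.uint8)])]))
E
```

```text
clock: 8.35
tool_pos: [0.5857, -0.0834, 0.093]
tcp_rot: [-0.002, 1.0, -0.0, -0.001]
ft_force: [0.6, -0.3, 1.1]
width: 0.0001
top spot [256.3 182.7] 7 r 0.0957 deg 64.12
[ 0.58580906 -0.08340082  0.09300683] [-0.07446869 -0.85286004  0.08675802]
```

View pics/z7.png

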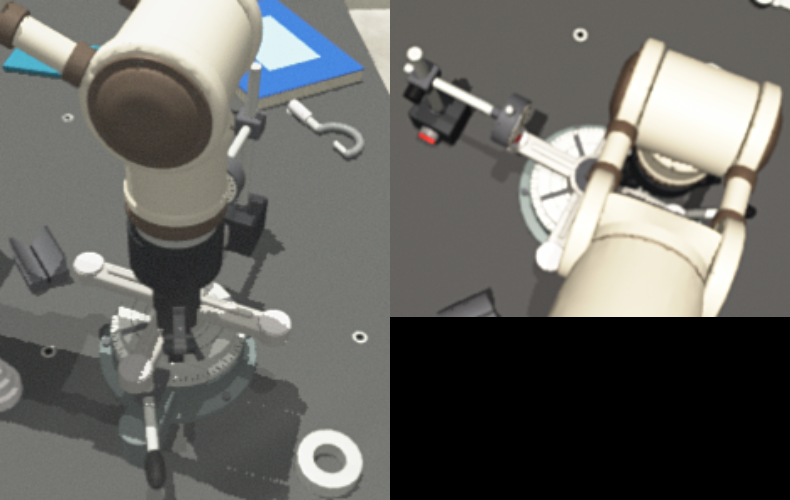

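```bash
python3 -m creep '[{"x":-5,"y":0,"z":0,"twist":0,"claw":0},{"x":-8,"y":0,"z":0,"twist":0,"claw":0},{"x":-8,"y":0,"z":0,"twist":0,"claw":0},{"x":0,"y":-20,"z":0,"twist":0,"claw":0},{"x":0,"y":-20,"z":0,"twist":0,"claw":0},{"x":0,"y":-20,"z":0,"twist":0,"claw":0},{"x":0,"y":-20,"z":0,"twist":0,"claw":0},{"x":0,"y":-20,"z":0,"twist":0,"claw":0},{"x":0,"y":0,"z":0,"twist":0,"claw":0}]'
python3 - <<'E'
from h import *
spot("top",8);spot("side",8);print(get_obs()["tool_pos"],get_obs()["ft_force"])
a=cv2.imread("pics/side8.png")[120:345,170:400]; cv2.imwrite("pics/s8z.png",cv2.resize(a,None,fx=2.6,fy=2.6,interpolation=2))
a=cv2.imread("pics/top8.png")[120:270,180:420]; cv2.imwrite("pics/t8z.png",cv2.resize(a,None,fx=3.2,fy=3.2,interpolation=2))
E
```

```text
clock: 9.35
tool_pos: [0.6079, -0.1862, 0.0935]
tcp_rot: [-0.001, 1.0, -0.001, 0.0]
ft_force: [0.2, 0.4, 0.5]
width: -0.0001
top spot [256.3 182.7] 7 r 0.0957 deg 64.12
[ 0.60768623 -0.18353743  0.09313857] [-0.4745931   0.75052061 -0.20943992]
```

View pics/s8z.png

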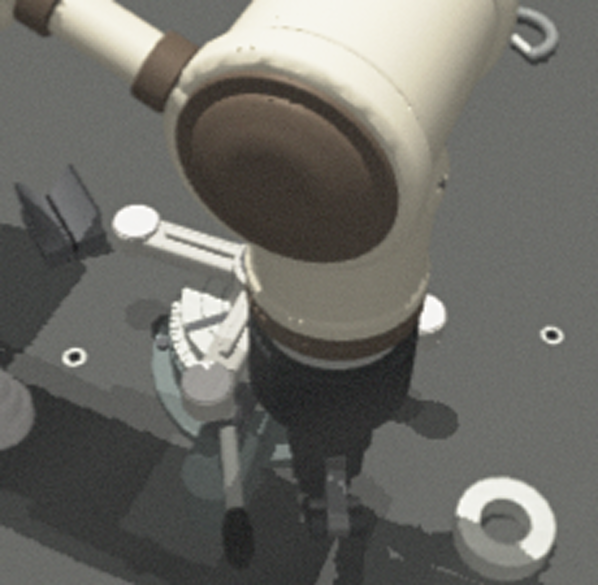

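View pics/t8z.png

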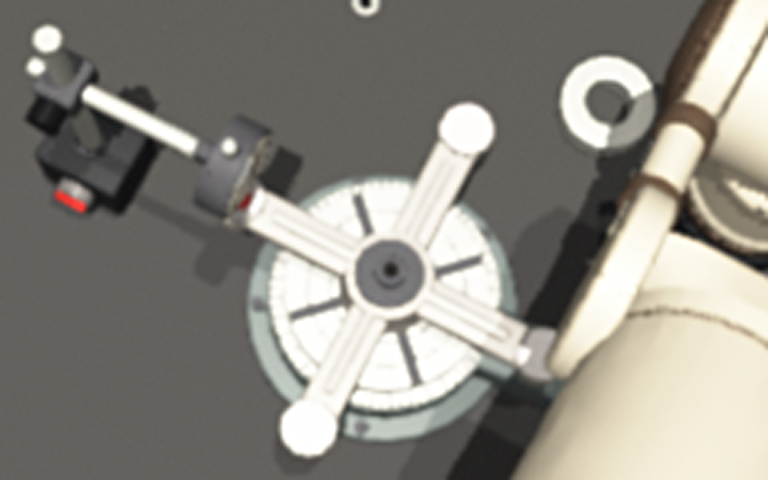

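```bash
python3 - <<'E'
from h import *
T=lambda u,v:(u/3.2+180-.35,v/3.2+120-.35)
a=back("top",T(467,129),.108)[:2];b=back("top",T(308,428),.108)[:2];s=back("side",(137/2.6+169.7,221/2.6+119.7),.108)[:2]
A=lambda d:np.degrees(np.arctan2(d[1],d[0]))
print(a,b,s,(a+b)/2,A(a-b)+90,A(b-a)-90,A(s-c0)-90, np.hypot(*(a-b)),np.hypot(*(s-c0)))
E
```

```text
[ 0.68234215 -0.05785594] [0.50288913 0.03161085] [0.50355224 0.02904231] [ 0.59261564 -0.01312255] 63.50132552946441 63.501325529464424 63.993118214778065 0.2005185609931886 0.09930305286163912
```

The pads put the spot at 63.5–64.0°, against the tip at about 63.7°: under 1 mm off. Now I'll lower beside the lever knob.

```bash
python3 -m creep '[{"x":0,"y":0,"z":10,"twist":0,"claw":0},{"x":0,"y":0,"z":10,"twist":0,"claw":0},{"x":0,"y":0,"z":10,"twist":0,"claw":0},{"x":0,"y":0,"z":5,"twist":0,"claw":0},{"x":5,"y":0,"z":0,"twist":0,"claw":0},{"x":5,"y":0,"z":0,"twist":0,"claw":0},{"x":3,"y":0,"z":0,"twist":0,"claw":0},{"x":2,"y":0,"z":0,"twist":0,"claw":0},{"x":2,"y":0,"z":0,"twist":0,"claw":0},{"x":2,"y":0,"z":0,"twist":0,"claw":0},{"x":2,"y":0,"z":0,"twist":0,"claw":0},{"x":2,"y":0,"z":0,"twist":0,"claw":0}]'
python3 - <<'E'
from h import *
spot("side",9);print(get_obs()["tool_pos"],get_obs()["ft_force"])
a=cv2.imread("pics/side9.png")[170:395,170:400]; cv2.imwrite("pics/s9z.png",cv2.resize(a,None,fx=2.6,fy=2.6,interpolation=2))
E
```

```text
clock: 10.65
tool_pos: [0.5846, -0.1834, 0.0584]
tcp_rot: [-0.002, 1.0, -0.0, 0.0]
ft_force: [-0.2, -1.4, 0.7]
width: 0.0001
[ 0.58426471 -0.18332345  0.05824104] [-0.08958798  0.60175826 -0.40025807]
```

View pics/s9z.png

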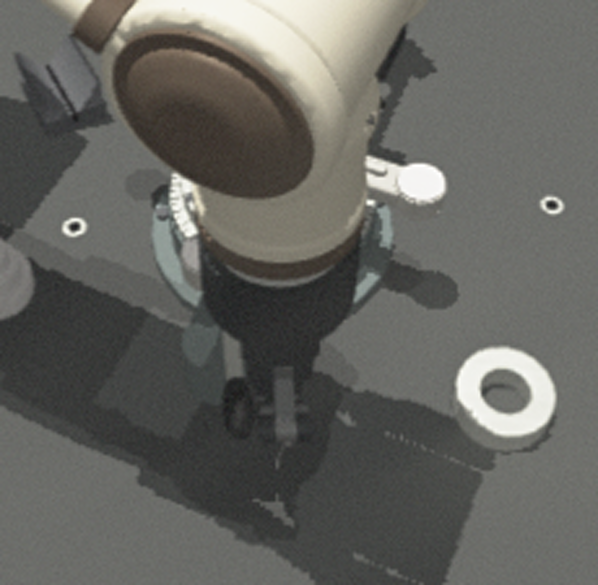

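The finger is just at the knob (237,405 in the zoom). Pushing along the arc.

```bash
python3 -m creep '[{"x":2,"y":-0.4,"z":0,"twist":0,"claw":0},{"x":2,"y":-0.4,"z":0,"twist":0,"claw":0},{"x":3,"y":-0.4,"z":0,"twist":0,"claw":0},{"x":3,"y":-0.4,"z":0,"twist":0,"claw":0},{"x":3,"y":-0.4,"z":0,"twist":0,"claw":0},{"x":3,"y":-0.4,"z":0,"twist":0,"claw":0},{"x":3,"y":-0.4,"z":0,"twist":0,"claw":0},{"x":3,"y":-0.4,"z":0,"twist":0,"claw":0},{"x":3,"y":-0.4,"z":0,"twist":0,"claw":0},{"x":3,"y":-0.4,"z":0,"twist":0,"claw":0},{"x":3,"y":-0.4,"z":0,"twist":0,"claw":0},{"x":3,"y":-0.4,"z":0,"twist":0,"claw":0}]'
python3 -m creep '[{"x":3,"y":0.5,"z":0,"twist":0,"claw":0},{"x":3,"y":0.5,"z":0,"twist":0,"claw":0},{"x":3,"y":0.5,"z":0,"twist":0,"claw":0},{"x":3,"y":0.5,"z":0,"twist":0,"claw":0},{"x":3,"y":1,"z":0,"twist":0,"claw":0},{"x":3,"y":1,"z":0,"twist":0,"claw":0}]'
python3 - <<'E'
from h import *
spot("top",10);spot("side",10);print(get_obs()["tool_pos"],get_obs()["ft_force"])
a=cv2.imread("pics/side10.png")[170:395,170:400]; cv2.imwrite("pics/s10z.png",cv2.resize(a,None,fx=2.6,fy=2.6,interpolation=2))
E
```

```text
clock: 11.9
tool_pos: [0.5505, -0.1886, 0.0584]
tcp_rot: [-0.002, 1.0, -0.0, 0.0]
ft_force: [2.4, 1.1, -0.4]
width: -0.0001
clock: 12.5
tool_pos: [0.5326, -0.1844, 0.0584]
tcp_rot: [-0.002, 1.0, -0.0, 0.0]
ft_force: [3.6, 0.1, 0.7]
width: 0.0001
top spot [256.3 182.7] 7 r 0.0957 deg 64.12
side spot [296.  184.1] 28 r 0.0992 deg 63.65
[ 0.53223538 -0.18431385  0.05832284] [2.29181647 0.48046631 0.3613124 ]
```

View pics/s10z.png

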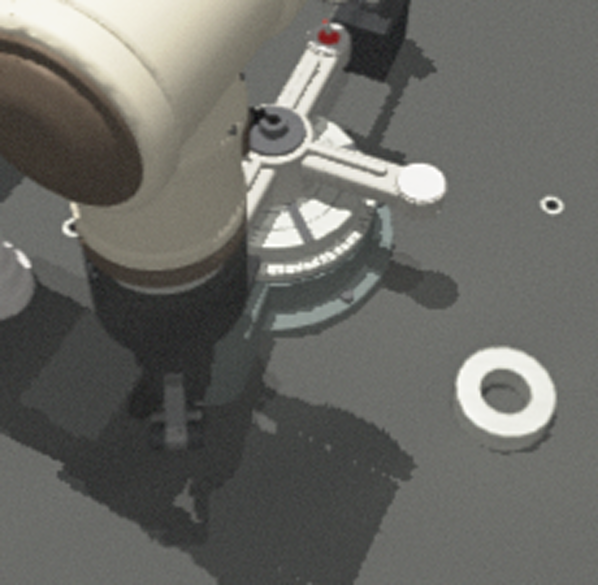

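```bash
python3 -m creep '[{"x":3,"y":1,"z":0,"twist":0,"claw":0},{"x":3,"y":1,"z":0,"twist":0,"claw":0},{"x":3,"y":1.2,"z":0,"twist":0,"claw":0},{"x":3,"y":1.5,"z":0,"twist":0,"claw":0},{"x":3,"y":2,"z":0,"twist":0,"claw":0},{"x":2,"y":1.4,"z":0,"twist":0,"claw":0},{"x":2,"y":1.4,"z":0,"twist":0,"claw":0},{"x":2,"y":1.4,"z":0,"twist":0,"claw":0},{"x":2,"y":1.5,"z":0,"twist":0,"claw":0},{"x":1,"y":0.8,"z":0,"twist":0,"claw":0}]'
python3 -m creep '[{"x":1,"y":0.8,"z":0,"twist":0,"claw":0},{"x":1,"y":0.8,"z":0,"twist":0,"claw":0}]'
python3 -m creep '[{"x":1,"y":0.8,"z":0,"twist":0,"claw":0},{"x":1,"y":1,"z":0,"twist":0,"claw":0}]'
```

```text
clock: 13.6
tool_pos: [0.5094, -0.1715, 0.0588]
tcp_rot: [-0.002, 1.0, -0.0, 0.001]
ft_force: [6.2, -0.3, -0.6]
width: -0.0
clock: 13.8
tool_pos: [0.5076, -0.1701, 0.0588]
tcp_rot: [-0.002, 1.0, -0.001, 0.001]
ft_force: [6.7, -0.3, -1.2]
width: 0.0001
clock: 14.0
tool_pos: [0.5057, -0.1684, 0.0589]
tcp_rot: [-0.002, 1.0, -0.001, 0.002]
ft_force: [6.9, -0.6, -0.6]
width: -0.0002
```

```bash
python3 - <<'E'
from h import *
spot("side",11);print(get_obs()["tool_pos"],get_obs()["ft_force"])
a=cv2.imread("pics/side11.png")[150:375,120:350]; cv2.imwrite("pics/s11z.png",cv2.resize(a,None,fx=2.6,fy=2.6,interpolation=2))
E
```

```text
side spot [296.  184.1] 28 r 0.0992 deg 63.65
[ 0.50550333 -0.16823526  0.05885829] [ 6.91293787 -0.17227712 -0.68084422]
```

View pics/s11z.png

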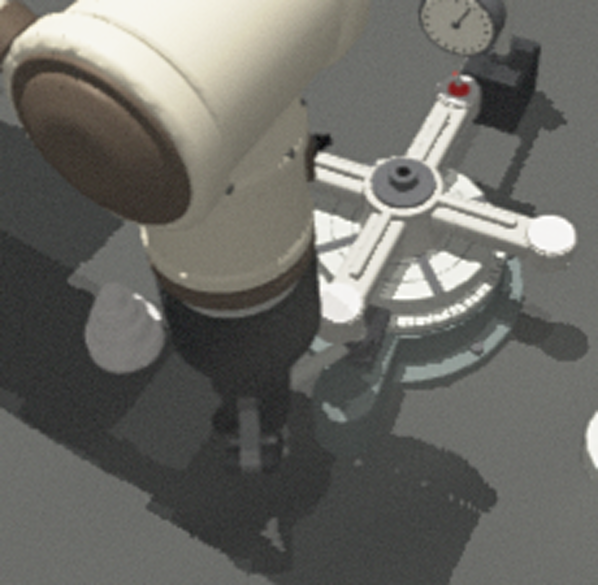

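```bash
python3 -m creep '[{"x":1,"y":1,"z":0,"twist":0,"claw":0},{"x":1,"y":1,"z":0,"twist":0,"claw":0}]'
python3 -m creep '[{"x":1,"y":1,"z":0,"twist":0,"claw":0},{"x":1,"y":1,"z":0,"twist":0,"claw":0}]'
python3 - <<'E'
from h import *
spot("top",12);spot("side",12);print(get_obs()["tool_pos"],get_obs()["ft_force"])
a=cv2.imread("pics/side12.png")[200:350,150:300]; a=cv2.resize(a,None,fx=3.9,fy=3.9,interpolation=2)
cv2.imwrite("pics/s12z.png",np.clip(a*1.8,0,255).astype(np.uint8))
E
```

```text
clock: 14.25
tool_pos: [0.5039, -0.1667, 0.059]
tcp_rot: [-0.002, 1.0, -0.001, 0.002]
ft_force: [9.0, -1.6, -2.2]
width: -0.0001
clock: 14.45
tool_pos: [0.5038, -0.1663, 0.0595]
tcp_rot: [-0.002, 1.0, -0.003, 0.004]
ft_force: [14.9, -7.7, -8.5]
width: -0.0001
top spot [256.3 182.7] 7 r 0.0957 deg 64.12
side spot [295.9 184.1] 29 r 0.099 deg 63.68
[ 0.50377815 -0.16638501  0.0594866 ] [13.99135375 -6.53887594 -7.14821852]
```

View pics/s12z.png

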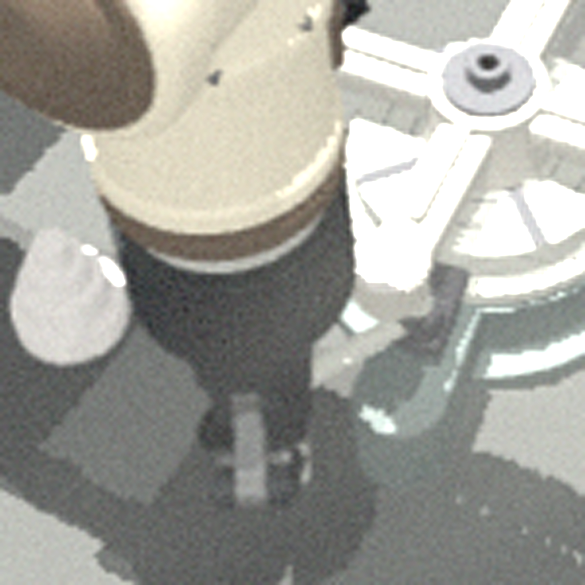

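The force rose sharply with no further motion (about 17 N), so it is on the stop. Backing off and clearing away.

```bash
python3 -m creep '[{"x":-2,"y":-2,"z":0,"twist":0,"claw":0},{"x":-2,"y":-3,"z":0,"twist":0,"claw":0},{"x":-5,"y":-10,"z":0,"twist":0,"claw":0},{"x":-5,"y":-20,"z":0,"twist":0,"claw":0},{"x":0,"y":-20,"z":-10,"twist":0,"claw":0},{"x":0,"y":-20,"z":-20,"twist":0,"claw":0},{"x":0,"y":-25,"z":-25,"twist":0,"claw":0},{"x":0,"y":-25,"z":-25,"twist":0,"claw":0},{"x":10,"y":-25,"z":-25,"twist":0,"claw":0},{"x":10,"y":-25,"z":-25,"twist":0,"claw":0},{"x":10,"y":-25,"z":-20,"twist":0,"claw":0},{"x":0,"y":0,"z":0,"twist":0,"claw":0}]'
python3 - <<'E'
from h import *
spot("top",13);spot("side",13);print(get_obs()["tool_pos"],get_obs()["ft_force"])
a=cv2.imread("pics/side13.png")[120:345,150:380]; cv2.imwrite("pics/s13z.png",cv2.resize(a,None,fx=2.6,fy=2.6,interpolation=2))
a=cv2.imread("pics/top13.png")[120:270,180:420]; cv2.imwrite("pics/t13z.png",cv2.resize(a,None,fx=3.2,fy=3.2,interpolation=2))
E
```

```text
clock: 15.75
tool_pos: [0.4847, -0.3686, 0.2116]
tcp_rot: [-0.0, 1.0, -0.003, 0.001]
ft_force: [0.0, -0.2, 0.4]
width: 0.0001
top spot [256.3 182.7] 7 r 0.0957 deg 64.12
side spot [296.  184.1] 28 r 0.0992 deg 63.65
[ 0.48471435 -0.36431163  0.20780918] [ 0.14753352 -0.50748009 -0.855812  ]
```

View pics/s13z.png

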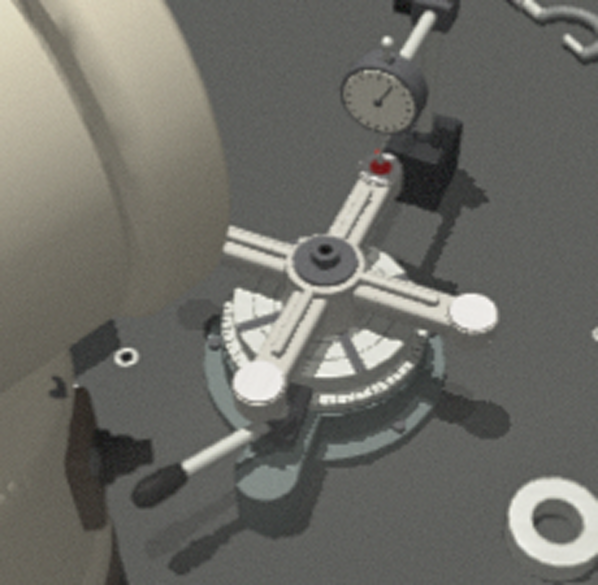

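View pics/t13z.png

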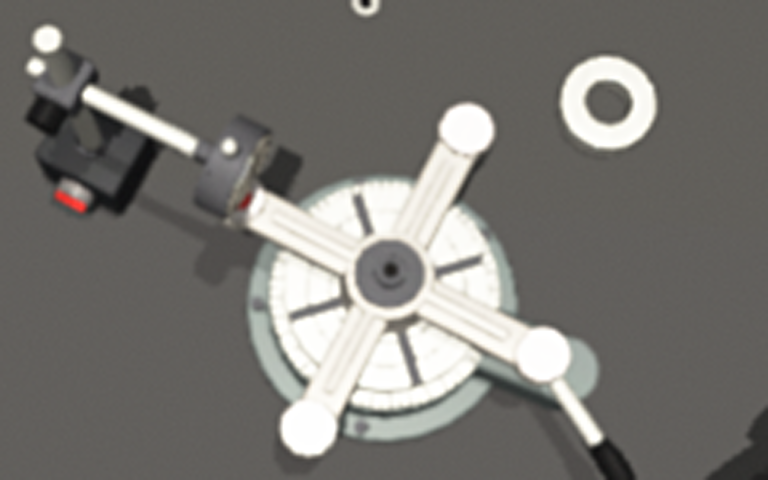

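```bash
python3 - <<'E'
from h import *
P=np.array([.5583,-.1035])
for n,uv,z in(("side",(160/2.6+149.7,485/2.6+119.7),.0745),("side",(225/2.6+149.7,446/2.6+119.7),.071),("top",(600/3.2+179.65,446/3.2+119.65),.073),("top",(574/3.2+179.65,404/3.2+119.65),.071)):
    k=back(n,uv,z)[:2];d=k-P;t=np.degrees(np.arctan2(d[1],d[0]));print(n,k,np.hypot(*d).round(4),t, "lever",np.radians(-111.1-t)+.61)
E
```

```text
side [ 0.48829226 -0.15144138] 0.0848 -145.59661327861116 lever 1.212079482498961
side [ 0.5257633  -0.12476538] 0.0389 -146.83211906286616 lever 1.2336431263616452
top [ 0.49997402 -0.14152099] 0.0696 -146.90085266098157 lever 1.2348427539555018
top [ 0.52502992 -0.12629726] 0.0403 -145.5803539859594 lever 1.211795704308142
```

The lever is at about 1.22 rad, its locked stop. The spot is under the tip and the robot is clear, so I'm handing the job in.

```bash
python3 -c "
from station import *
print(get_obs()['joint_vel']); print(close_job())"
```

```text
[ 0.02816961  0.00794157  0.03653754  0.00428946 -0.00208733  0.00165281]
the job is handed in; nothing more can be done
None
```

The job is done and handed in after about 16 s of robot time. With the shut fingertips I pushed one arm of the casting about 56° clockwise. I then backed off and pushed the lock lever clockwise to its stop.

**Casting:** Before locking, the visible pads put the red spot at 63.5–64.0° round the axis, against about 63.7° for the tip. That is within about 1 mm. After locking, the side camera still put it at 63.65°, so it did not shift.

**Lever:** Both cameras put it at 1.21–1.23 rad, at the 1.22 stop. The wrist force was at most about 18 N when it reached the stop, and 3 N or less in the readings while pushing the casting.

**Other things:** The robot stood clear at the end, with no contact force on it. I saw no contact with the indicator or its stand. The ring gauge showed no movement in the last pictures. I did not measure the plug or the V-block again at the end, but the tool stayed well away from both.

**Disagreements:** One move command was refused because its rows lacked the twist and claw values, so nothing moved. I sent it again complete. The top camera's late reading of the spot (64.1°, radius 96 mm) came from a sliver mostly hidden by the indicator. I relied on the pads and the side camera instead.

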